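# Fit two spacers in a fixture's stepped gap and hold the jaw pressed flush on them

### The arm

A 6-joint arm with a two-finger parallel gripper is mounted at the origin on a cart in front of the work surface, level with it; the furniture and walls round the work are solid. World frame = base frame: x ahead of the robot, y to its left, z up, the work surface at z = 0. Lengths are in m, angles in rad, forces in N, time in s.
With the tool pointing down it reaches from about 0.425 to 0.95 m from the base axis. Payload 3.5 kg.
Tool frame: the origin (TCP) lies at the very end of the fingers, on their centre line; the grasp point (between the pads) lies ctrl.tcp_to_grasp behind it (ctrl.tcp_to_grasp is the distance from the TCP to the grasp point, in m); z points along the fingers, y is the line along which they close (so a half turn about z gives the same grasp; the last joint's range is limited). The gripper opens to 85 mm and grips with 20 to 120 N. Pads are 22 mm wide; open, the fingers measure 114 mm over their backs; the gripper's body (76 mm by 85 mm) begins 54 mm behind the grasp point. The pads swing forward as they close: fully open they stand 13 mm farther back than shut.
Start: joints at [1.148, 0.286, 1.577, -0, 1.279, -0.15], TCP at [0.182, 0.65, 0.206] pointing down, gripper open.
Joint ranges: [-2.77, 2.77], [-0.9, 2.22], [0.21, 2.48], [-1.53, 4.67], [0.24, 2.81], [-2.84, 2.84]. Speed limits (rad/s): [2.79, 2.79, 3.14, 3.14, 3.14, 3.14].

### API

Orientations are given as a unit quaternion [x, y, z, w].
In Python, from plant import ctrl gives the robot as it stands.
- The arm moves only by the shell command python3 -m inch 'ROWS' [FORCE]. ROWS is JSON, a list of rows, each an object with "slide": the shift along the tool's x, y, z in cm, a list of three; "turn": the turn about the tool's z in rad; "grip": the finger opening in cm, from 0 to 8.54. A call has 1 to 20 rows; each row is the pose to reach, as a shift and turn from the pose commanded when the call began, along the tool's axes at that moment; what a row does not reach only later rows make up. A row lasts 1/10 s, in which the tool goes at most 50 mm and 8.59 degrees, less where a joint would pass 70% of its speed; a pose out of reach is approached as far as the arm can. A call with a gripper value outside its range is refused whole. The fingers move at their own pace and stop on an object; FORCE is the grip in N (left out, the last holds). Time passes only in rows, so rows that repeat a pose let the fingers close. It gives the time, the measured TCP pose, the force, the opening and the grip force at its end, in the units of the state.
- ctrl.get_state(): the state, without advancing time (a new reading comes with each control period).
- ctrl.read_camera(name): name is "side" or "top" or "wrist"; returns (picture, depth): 480x640x3 uint8, red, green, blue; 480x640 float32, m along the optical axis (not along the pixel's ray), 0 where there is no reading.
- ctrl.camera_info(name): a dict with "K" (3x3 intrinsics, pixels), "camera_from_world" (4x4, takes a point from world to camera coordinates); the wrist camera has in their place "T_tool_cam" (4x4, takes a point from camera to tool coordinates, whose origin is the TCP and whose axes are the flange's). Camera axes: x right, y down, z forward; pixel columns grow to the right and rows downward; lengths in m; the calibration is good to about 2 mm. A picture is of the moment at which its call begins: read the wrist's pose just before it. camera_info takes no time and is no camera call.
- ctrl.sign_off(): hands the job in; it is judged then, once.
The state is a dict: "time": time; "qpos": joint angles; "dq": joint speeds; "joint_efforts": joint torques, N m; "eef_pos": TCP position; "tcp_rot": TCP orientation; "contact_force": force on the tool from outside, world axes, zero at the start; "wrist_torque": the same for the moment, N m; "opening": opening from 0.0 (shut) to 1.0 (fully open); "finger_force": force on a finger pad.
Only numpy, scipy, OpenCV 4.12 (cv2) and the standard library are available. Lean on these libraries where they do the work, as an engineer would, in place of code of your own. Each camera call takes 0.05 s, during which the arm holds its last target. There are 200 camera calls.

### The job

Stand the thick and the thin metal spacer block upright in the clamping fixture's stepped gap, broad faces parallel to the jaw: the thick one in the half that is wide enough for it, the thin one in the narrow half, and let go of both while the sprung jaw is still open. Then push the jaw in by its upright push plate until it presses flush on both blocks, and finish while still holding it pressed there, without letting go. Do not knock over the steel die or the brass case that stand near by.

Things in the scene. Friction and masses are not known exactly. Their poses are not given: they have to be found in the camera images.
- thick_center (a point): Thick spacer block: plain bare-metal block 26 mm thick (along its x), 36 mm wide (its y), 60 mm tall (its z), about 0.15 kg, loose, standing upright at the start on the far side of the green case trimmer (up to 110 mm tall). This point is its centre, half-way up; the axes are the block's.
- thin_center (a point): Thin spacer block: the same metal, 14 mm thick (x), 36 mm wide (y), 60 mm tall (z), about 0.15 kg, loose, standing upright at the start on the far side of the green case trimmer (up to 110 mm tall). This point is its centre, half-way up; the axes are the block's.
- gap_wide (a point): Wide half of the fixture's gap: point on the gap's floor (12 mm above the bench), midway between open jaw and fixed stop, mid-length. x points from jaw to stop, the way the jaw closes; y along the gap, z up. Gap 33 mm along x with the jaw open, 58 mm long; jaw and stop rise 24 mm above the floor. A block's centre belongs 30 mm above this point (3.5 mm farther along +x once the jaw is closed).
- gap_narrow (a point): Narrow half of the gap, like the wide half but 21 mm along x with the jaw open. It lies beside the wide half, middles 64 mm apart along y; which of the two is on the left varies. The space above both halves is free.
- push_plate (a point): The jaw's upright push plate, aluminium, 12 mm thick along the closing direction (x), 36 mm wide (y), its top about 87 mm above the bench. This point is the middle of its top edge; axes as for the gap points. It stands 34 mm clear of the jaw on the robot's side; a guide no higher than 38 mm above the bench lies between. It can be pinched from above or pushed along +x.
- jaw (a joint): Travel of the sliding jaw with its push plate, in m: 0 open (where its return spring of about 2 to 3 N keeps it), growing as it closes along +x; it meets both blocks together at about 0.007, if each is in its own half of the gap, and stops at 0.012 if the gap is empty. A push of about 10 N holds it firmly on the blocks; it springs open when let go.
- die_center (a point): Bystander: a steel reloading die with a ring, 35 mm across and 82 mm tall, standing loose on the bench behind the blocks. Its centre, half-way up; z is up.
- brass_center (a point): Bystander: an empty brass case, 13 mm across and 52 mm tall, standing loose on the bench behind the blocks. Its centre, half-way up; z is up.
- fixture: The clamping fixture, fixed to the bench: dark base plate 140 x 136 x 12 mm, jaw on the robot's side, two stop blocks of different depth on the far side. Origin on the bench, 5 mm beyond the open jaw's face; the plate reaches from -75 to +65 mm in x. x is the closing direction (within 0.3 rad of straight ahead of the robot), z up.
- spacer_thick: The thick spacer block; origin at the centre of its underside.
- spacer_thin: The thin spacer block; origin at the centre of its underside.
Not all that is in view belongs to the job. Leave any pink look-alike of the spacer_thin alone.

How it is judged:
On the way:
1. both blocks stand in their own halves of the gap, let go, with the jaw still open (x of thick_center in the frame of gap_wide between -0.006 and 0.006 m and y of thick_center in the frame of gap_wide between -0.013 and 0.013 m and z of thick_center in the frame of gap_wide between 0.027 and 0.0325 m and angle between each of thick_center, thin_center's own z axis and vertical below 0.25 rad and angle between the x axis of thick_center and the x axis of gap_wide, either way round below 0.35 rad and x of thin_center in the frame of gap_narrow between -0.006 and 0.006 m and y of thin_center in the frame of gap_narrow between -0.013 and 0.013 m and z of thin_center in the frame of gap_narrow between 0.027 and 0.0325 m and angle between the x axis of thin_center and the x axis of gap_narrow, either way round below 0.35 rad and contact force between the fingers and spacer_thick below 0.1 N and contact force between the fingers and spacer_thin below 0.1 N and value of joint jaw below 0.002 m), for 0.2 s.
At the end, for the whole second after the job is handed in: Thick block in the wide half, thin block in the narrow half: on the floor, upright and square within 0.06 rad, within 13 mm of the half's middle, at its stop within 1.5 mm, untouched by the robot; jaw travel 5.5 to 8.5 mm, over 1 N on each block, and the robot in contact with the jaw with over 3 N (x of thick_center in the frame of gap_wide between 0.002 and 0.0055 m and y of thick_center in the frame of gap_wide between -0.013 and 0.013 m and z of thick_center in the frame of gap_wide between 0.027 and 0.0325 m and angle between each of thick_center, thin_center's own z axis and vertical below 0.06 rad and angle between the x axis of thick_center and the x axis of gap_wide, either way round below 0.06 rad and x of thin_center in the frame of gap_narrow between 0.002 and 0.0055 m and y of thin_center in the frame of gap_narrow between -0.013 and 0.013 m and z of thin_center in the frame of gap_narrow between 0.027 and 0.0325 m and angle between the x axis of thin_center and the x axis of gap_narrow, either way round below 0.06 rad and contact force between the fingers and spacer_thick below 0.1 N and contact force between the fingers and spacer_thin below 0.1 N and value of joint jaw between 0.0055 and 0.0085 m and contact force between jaw and spacer_thick above 1 N and contact force between jaw and spacer_thin above 1 N and contact force between any of the fingers, the arm and jaw above 3 N); the arm keeps its last pose, push and grip.
It fails at once if the steel die is knocked over (angle between die_center's own z axis and vertical above 0.6 rad).
It fails at once if the brass case is knocked over (angle between brass_center's own z axis and vertical above 0.6 rad).
It also fails if it takes over 61 s, if anything falls off the work surface, if the arm or the gripper's body presses on something with over 40 N, if the wrist force passes 120 N, or if a joint passes its speed limit or range.

## Working session

There is one attempt and no reset: what is moved stays moved. The work goes in short steps, Python scripts to look and compute and a shell command to move; the robot and the scene stay as the last step left them, time stands still between calls to the robot, and variables do not carry over. Pictures are saved under pics/ and viewed, at most 10 in all, crops included, and the job is handed in when it is done.

```bash
mkdir -p pics; ls
cat > h.py <<'E'
import numpy as np, cv2
from plant import ctrl
from scipy.spatial.transform import Rotation as R
def cam(n):
    s=ctrl.get_state(); im,d=ctrl.read_camera(n); i=ctrl.camera_info(n); K=np.array(i["K"])
    if n=="wrist":
        T=np.eye(4);T[:3,:3]=R.from_quat(s["tcp_rot"]).as_matrix();T[:3,3]=s["eef_pos"]; W=T@np.array(i["T_tool_cam"])
    else: W=np.linalg.inv(np.array(i["camera_from_world"]))
    return im,d,K,W
def save(n,im): cv2.imwrite(f"pics/{n}.png",im[:,:,::-1])
def pts(d,K,W):
    v,u=np.mgrid[:d.shape[0],:d.shape[1]]
    P=np.stack([(u-K[0,2])/K[0,0]*d,(v-K[1,2])/K[1,1]*d,d],-1)
    return P@W[:3,:3].T+W[:3,3]
def ray(u,v,K,W,z):
    r=W[:3,:3]@np.array([(u-K[0,2])/K[0,0],(v-K[1,2])/K[1,1],1]); return W[:3,3]+r*(z-W[2,3])/r[2]
E
python3 - <<'E'
from h import *
for n in("top","side"):
    im,d,K,W=cam(n); save(n,im); np.savez(n,im=im,d=d,K=K,W=W); print(n,W[:3,3].round(3),W[:3,2].round(2),K[0,0])
s=ctrl.get_state();print(s["time"],s["eef_pos"],R.from_quat(s["tcp_rot"]).as_matrix().round(3),ctrl.tcp_to_grasp,s["contact_force"])
print(ctrl.camera_info("wrist"))
E
```

```text
pics
top [0.438 0.01  0.915] [ 0.09  0.01 -1.  ] 462.28144812909
side [0.268 0.613 0.64 ] [ 0.31 -0.69 -0.65] 465.3091251599739
0.1 [0.18156795 0.64942824 0.20473039] [[-0.963  0.269 -0.001]
 [ 0.269  0.963 -0.002]
 [ 0.    -0.002 -1.   ]] 0.0187 [0.12050801 0.02124754 0.10668899]
{'K': array([[358.28838909,   0.        , 319.21878655],
       [  0.        , 358.28838909, 239.75431166],
       [  0.        ,   0.        ,   1.        ]]), 'T_tool_cam': array([[ 8.31218835e-04, -9.46774354e-01, -3.21896926e-01,
         8.24094386e-02],
       [ 9.99999283e-01,  1.06444123e-03, -5.48521607e-04,
        -1.15551901e-03],
       [ 8.61966550e-04, -3.21896239e-01,  9.46774560e-01,
        -1.67978234e-01],
       [ 0.00000000e+00,  0.00000000e+00,  0.00000000e+00,
         1.00000000e+00]])}
```

View pics/top.png

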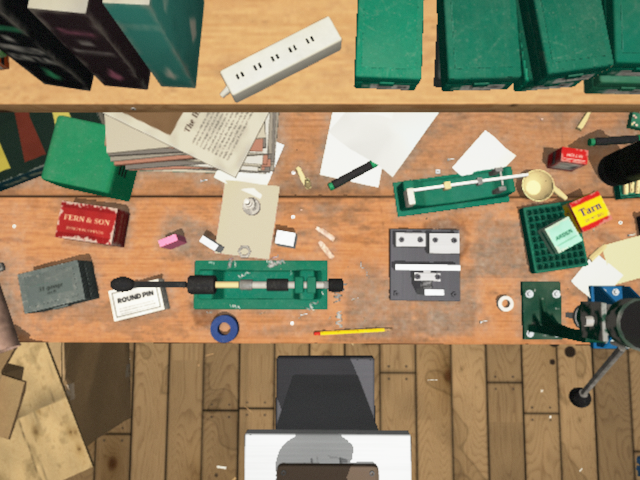

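View pics/side.png

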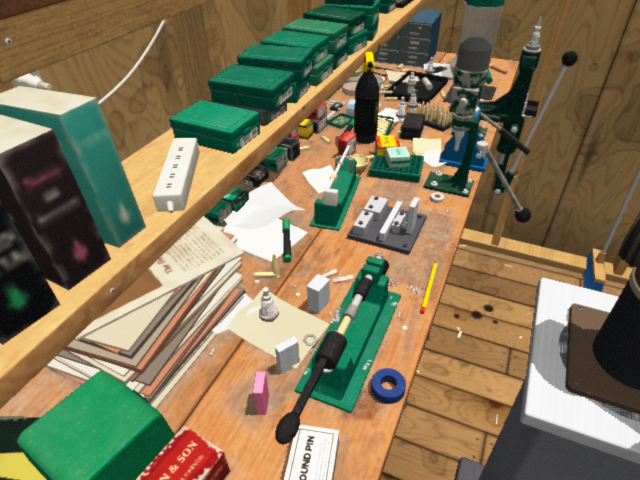

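The top view shows the thick block at about (286,238), the thin one at (211,242), the pink look-alike at (172,240), the die at (250,204), the brass case at (302,176) and the fixture at (425,265) with its push plate at (434,292). In the side view they are at (318,293), (287,355), (261,393), (267,305), (272,268) and (388,222). Next I measure them.

```bash
cat > m.py <<'E'
from h import *
def rect(P,m,z):  # top faces: min area rect of points with height in z
    q=P[m&(P[...,2]>z[0])&(P[...,2]<z[1])]
    if len(q)<8: return None
    c,(a,b),t=cv2.minAreaRect((q[:,:2]*1000).astype(np.float32))
    return len(q),np.round(c,1),round(a,1),round(b,1),round(t,1),np.percentile(q[:,2],[5,50,95]).round(4)
if __name__=="__main__":
  for n,B in(("top",dict(thick=(268,222,302,256),thin=(195,228,226,256),die=(236,185,266,222),brass=(290,160,315,192))),
           ("side",dict(thick=(300,268,336,318),thin=(270,332,304,378),die=(254,285,282,325),brass=(250,250,284,282)))):
    f=np.load(n+".npz");P=pts(f["d"],f["K"],f["W"])
    print(n,"bench z",np.median(P[330:338,250:300,2] if n=="top" else P[300:310,400:410,2]).round(4))
    for k,(a,b,c,e) in B.items():
        m=np.zeros(P.shape[:2],bool);m[b:e,a:c]=1
        zz=(.045,.075) if k in("thick","thin") else (.03,.1)
        print(k,rect(P,m,zz))
  f=np.load("top.npz");P=pts(f["d"],f["K"],f["W"])
  im=cv2.resize(f["im"][215:315,375:475],(600,600),interpolation=cv2.INTER_CUBIC)
  im2=cv2.resize(f["im"][160:260,190:320],(780,600),interpolation=cv2.INTER_CUBIC)[:, :]
  save("fix",im)
  Z=P[225:305:4,388:464:4,2]; print((Z*1000).round(0).astype(int))
E
python3 m.py
```

```text
top bench z -0.0007
thick (283, array([523.3,  79.8]), 36.0, 25.9, 80.2, array([0.0551, 0.0596, 0.0624]))
thin (160, array([513.2, 221.7]), 35.6, 14.1, 57.6, array([0.0525, 0.0589, 0.0617]))
die (137, array([585.6, 146.6]), 16.9, 21.5, 43.2, array([0.0346, 0.0601, 0.0828]))
brass (33, array([633.8,  39.3]), 9.6, 10.7, 83.6, array([0.0333, 0.0399, 0.0512]))
side bench z 0.0002
thick (331, array([521.7,  81.4]), 37.8, 27.8, 79.7, array([0.0476, 0.0592, 0.0615]))
thin (295, array([511.6, 224.1]), 35.8, 15.4, 60.0, array([0.0465, 0.0587, 0.0611]))
die (275, array([585.6, 153.2]), 22.1, 17.0, 28.8, array([0.0332, 0.0574, 0.0822]))
brass (62, array([632.9,  41.7]), 11.2, 12.1, 80.4, array([0.0314, 0.0414, 0.052 ]))
[[  0   2  -1  -2   1   1   1   4   1   2   0  -2  -2   0   1   2   2  -1
    1]
 [  1  10  12 915  16  10  14  12  11  13  16  13  12   9  12  12  11   9
    0]
 [  0  13  37  38  34  36  37  37  35  35  31  34  37  39  35  34  34  38
    0]
 [  3  13  36  41  35  35  36  36  41  37  32  36  35  37  39  36  35  35
   -1]
 [ -2  13  38  39  37  37  33  37  37  39  34  37  38  38
[... 539 characters left out ...]
  37  36  36  37  34  36  37  36  35  36  35
   -2]
 [  1  12  11  10  12   9  19  36  36  35  36  34  36  11  11  10  14  12
   -1]
 [ -2  11  12  12  12  12  18 915  34  34  36  34  38  11   8  13  14  13
    2]
 [ -3  10  13  12  13  11  12  12  12 915  32  13  16  10  11  12  14  11
    0]
 [ -1  11 915  12  12  11  16  11  27  30  29  10  10  10  12   9  13  14
    0]
 [  0  11  12  13  12  12  10  19  56  87  86  86  87  87  12  12  16  13
    2]
 [  1  11  13  12  12  14  12  20  59  86  87  87  86  86  10  15  16  16
    0]
 [  1  10  11  11  10  12  11  14  14   9  13  11  11  12  13  10  11  12
    1]
 [ -1   2  -2   2  -2  -2   1   1  -3   0   3  -1   1   1   0  -1  -2   2
    0]]
```

```bash
ls pics
python3 - <<'E'
from h import *
f=np.load("top.npz");P=pts(f["d"],f["K"],f["W"])
for u,v in((425,265),(434,292),(286,238),(211,242),(250,204),(302,176),(260,285),(200,100)):print(u,v,P[v,u].round(3))
E
```

```text
fix.png
side.png
top.png
425 265 [ 0.473 -0.186  0.038]
434 292 [ 0.423 -0.19   0.086]
286 238 [0.522 0.076 0.06 ]
211 242 [0.514 0.217 0.058]
250 204 [0.584 0.143 0.068]
302 176 [0.651 0.05  0.009]
260 285 [0.435 0.119 0.093]
200 100 [0.728 0.204 0.203]
```

View pics/fix.png

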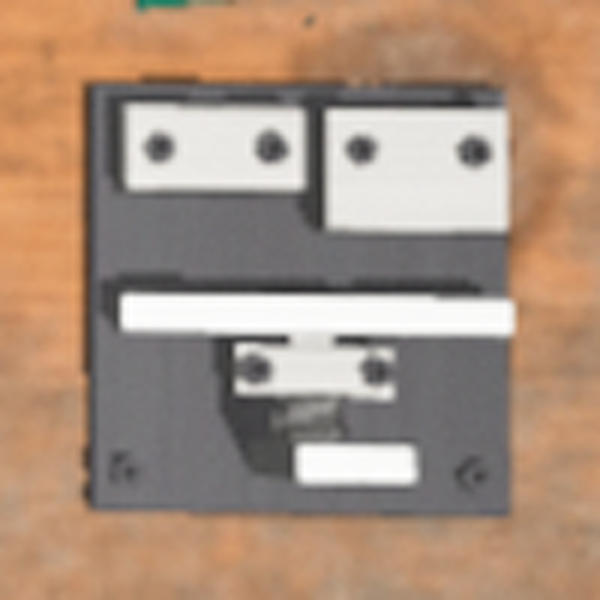

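The fixture's wide half is on the left (stop at crop (215,145), pixels ×6) and the narrow one is on the right (stop at (415,170)). The jaw bar is at (315,313) and the push plate at (355,465). Next I fit the fixture's faces.

```bash
cat > fx.py <<'E'
from m import *
def fix(P,verbose=1):
    X,Y,Z=P[...,0],P[...,1],P[...,2]
    reg=(X>.39)&(X<.57)&(Y>-.28)&(Y<-.09)
    band=(reg&(Z>.028)&(Z<.046)).astype(np.uint8)
    n,L,st,c=cv2.connectedComponentsWithStats(band,connectivity=4)
    for i in range(1,n):
        if st[i,4]>40:
            q=P[L==i]; x=q[:,:2]*1000
            print("comp",rect(P,L==i,(.02,.05)), x.min(0).round(0),x.max(0).round(0))
    print("plate",rect(P,reg&(Z>.08),(.08,.1)))
    print("base",rect(P,reg,(.008,.05)))
if __name__=="__main__":
  for n in("top","side"):
    f=np.load(n+".npz");P=pts(f["d"],f["K"],f["W"]);print(n);fix(P)
    m=(P[...,0]>.36)&(P[...,0]<.50)&(P[...,1]>.02)&(P[...,1]<.3)
    for z in(.04,.06,.08,.095): 
        q=P[m&(P[...,2]>z)&(P[...,2]<.15)]; print(z,len(q),np.percentile(q[:,0],[1,99]).round(3),np.percentile(q[:,1],[1,99]).round(3),np.percentile(q[:,2],99).round(3))
E
python3 fx.py
```

```text
top
comp (454, array([ 522.9, -158.3]), 59.0, 27.4, 89.0, array([0.0329, 0.0361, 0.0399])) [ 509. -188.] [ 536. -129.]
comp (621, array([ 516.1, -221.5]), 58.0, 38.4, 88.1, array([0.033 , 0.036 , 0.0398])) [ 496. -251.] [ 536. -193.]
comp (715, array([ 453.7, -188.9]), 123.8, 44.9, 89.1, array([0.0306, 0.0348, 0.0381])) [ 431. -251.] [ 477. -127.]
plate (142, array([ 424.7, -188.9]), 10.8, 35.7, 0.2, array([0.0828, 0.0859, 0.0883]))
base (4817, array([ 476.3, -184.4]), 148.1, 139.8, 89.0, array([0.0096, 0.0135, 0.0379]))
0.04 2402 [0.411 0.464] [0.022 0.293] 0.104
0.06 2222 [0.411 0.463] [0.023 0.293] 0.104
0.08 1785 [0.42  0.452] [0.022 0.295] 0.104
0.095 1043 [0.423 0.451] [0.022 0.296] 0.104
side
comp (557, array([ 514.9, -188.8]), 125.6, 39.7, 89.4, array([0.0306, 0.0361, 0.0401])) [ 495. -252.] [ 535. -126.]
comp (450, array([ 445.8, -187.9]), 129.6, 58.5, 89.6, array([0.029 , 0.035 , 0.0389])) [ 416. -253.] [ 475. -123.]
plate (80, array([ 422.6, -185.9]), 37.1, 11.9, 88.5, array([0.0808, 0.086 , 0.0881]))
base (2575, array([ 474.3, -186.6]), 138.9, 139.9, 89.1, array([0.0105, 0.0183, 0.0381]))
0.04 3121 [0.408 0.462] [0.027 0.295] 0.104
0.06 2617 [0.408 0.46 ] [0.027 0.296] 0.104
0.08 2079 [0.419 0.449] [0.027 0.297] 0.104
0.095 1254 [0.42  0.449] [0.025 0.298] 0.104
```

```bash
cat > go.py <<'E'
import sys
from h import *
# go.py x y z yawdeg(of tool y in world): prints slide cm and turn
x,y,z,a=map(float,sys.argv[1:5]); s=ctrl.get_state(); M=R.from_quat(s["tcp_rot"]).as_matrix()
d=M.T@(np.array([x,y,z])-s["eef_pos"])*100
now=np.degrees(np.arctan2(M[1,1],M[0,1])); t=-(a-now)
print("t",s["time"],"pos",np.round(s["eef_pos"],4),"yaw",now.round(2),"slide",d.round(2),"turn",np.radians([t,t+360,t-360]).round(3),"q6",np.round(s["qpos"][5],2),"F",np.round(s["contact_force"],1),"open",s["opening"])
E
python3 go.py .5225 .0806 .2 -10
```

```text
t 0.1 pos [0.1816 0.6494 0.2047] yaw 74.37 slide [-48.16 -45.59   0.56] turn [ 1.473  7.756 -4.811] q6 -0.15 F [0.1 0.  0.1] open 0.9996276380740339
```

```bash
python3 -m inch '[{"slide":[-48.16,-45.59,0.5],"turn":1.473,"grip":6},{"slide":[-48.16,-45.59,0.5],"turn":1.473,"grip":6},{"slide":[-48.16,-45.59,0.5],"turn":1.473,"grip":6},{"slide":[-48.16,-45.59,0.5],"turn":1.473,"grip":6},{"slide":[-48.16,-45.59,0.5],"turn":1.473,"grip":6},{"slide":[-48.16,-45.59,0.5],"turn":1.473,"grip":6},{"slide":[-48.16,-45.59,0.5],"turn":1.473,"grip":6},{"slide":[-48.16,-45.59,0.5],"turn":1.473,"grip":6},{"slide":[-48.16,-45.59,0.5],"turn":1.473,"grip":6},{"slide":[-48.16,-45.59,0.5],"turn":1.473,"grip":6},{"slide":[-48.16,-45.59,0.5],"turn":1.473,"grip":6},{"slide":[-48.16,-45.59,0.5],"turn":1.473,"grip":6},{"slide":[-48.16,-45.59,0.5],"turn":1.473,"grip":6},{"slide":[-48.16,-45.59,0.5],"turn":1.473,"grip":6},{"slide":[-48.16,-45.59,0.5],"turn":1.473,"grip":6},{"slide":[-48.16,-45.59,0.5],"turn":1.473,"grip":6},{"slide":[-48.16,-45.59,0.5],"turn":1.473,"grip":6}]' 40
python3 go.py .5225 .0806 .2 -10
python3 - <<'E'
from m import *
im,d,K,W=cam("wrist");save("w1",im);P=pts(d,K,W)
X,Y=P[...,0],P[...,1]
print(rect(P,(abs(X-.5225)<.035)&(abs(Y-.08)<.04),(.05,.07)))
E
python3 go.py .5225 .0806 .03 -10
```

```text
time: 1.8
eef_pos: [0.5219, 0.0827, 0.2008]
tcp_rot: [0.766, 0.643, -0.0, -0.0]
contact_force: [0.8, 0.7, 0.3]
opening: 0.702
finger_force: 0.0
t 1.8 pos [0.5219 0.0827 0.2008] yaw -9.91 slide [-0.2   0.1   0.08] turn [ 2.000e-03  6.285e+00 -6.282e+00] q6 0.14 F [0.8 0.7 0.3] open 0.70222959997323
(1180, array([522.4,  79.3]), 36.2, 25.5, 80.1, array([0.0581, 0.06  , 0.0613]))
t 1.85 pos [0.522  0.0828 0.2009] yaw -9.9 slide [-0.21  0.1  17.09] turn [ 2.000e-03  6.285e+00 -6.281e+00] q6 0.14 F [-0.4  0.3 -0.2] open 0.7052033070721454
```

```bash
python3 -m inch '[{"slide":[-0.3,0.1,5],"turn":0,"grip":6},{"slide":[-0.3,0.1,9],"turn":0,"grip":6},{"slide":[-0.3,0.1,12],"turn":0,"grip":6},{"slide":[-0.3,0.1,14.5],"turn":0,"grip":6},{"slide":[-0.3,0.1,16],"turn":0,"grip":6},{"slide":[-0.3,0.1,17],"turn":0,"grip":6},{"slide":[-0.3,0.1,17.1],"turn":0,"grip":6},{"slide":[-0.3,0.1,17.1],"turn":0,"grip":1.5},{"slide":[-0.3,0.1,17.1],"turn":0,"grip":1.5},{"slide":[-0.3,0.1,17.1],"turn":0,"grip":1.5},{"slide":[-0.3,0.1,17.1],"turn":0,"grip":1.5},{"slide":[-0.3,0.1,17.1],"turn":0,"grip":1.5},{"slide":[-0.3,0.1,17.1],"turn":0,"grip":1.5},{"slide":[-0.3,0.1,17.1],"turn":0,"grip":1.5}]' 40
python3 go.py .4915 -.12 .19 -1
```

```text
time: 3.25
eef_pos: [0.5244, 0.0781, 0.0317]
tcp_rot: [0.766, 0.643, 0.001, 0.001]
contact_force: [-1.6, 0.5, 6.2]
opening: 0.281
finger_force: 39.5
t 3.25 pos [0.5244 0.0781 0.0317] yaw -10.04 slide [-20.07   0.25 -15.84] turn [-0.158  6.125 -6.441] q6 0.13 F [-1.6  0.5  6.2] open 0.28051292347786844
```

```bash
python3 -m inch '[{"slide":[0,0,-4],"turn":0,"grip":1.5},{"slide":[0,0,-9],"turn":0,"grip":1.5},{"slide":[0,0,-14],"turn":0,"grip":1.5},{"slide":[-4,0,-15.8],"turn":-0.04,"grip":1.5},{"slide":[-8,0,-15.8],"turn":-0.08,"grip":1.5},{"slide":[-12,0.1,-15.8],"turn":-0.12,"grip":1.5},{"slide":[-16,0.2,-15.8],"turn":-0.158,"grip":1.5},{"slide":[-20,0.25,-15.8],"turn":-0.158,"grip":1.5},{"slide":[-22.5,0.6,-15.8],"turn":-0.158,"grip":1.5},{"slide":[-23.7,0.9,-15.8],"turn":-0.158,"grip":1.5},{"slide":[-23.7,0.9,-15.8],"turn":-0.158,"grip":1.5},{"slide":[-23.7,0.9,-15.8],"turn":-0.158,"grip":1.5}]'
python3 - <<'E'
from fx import *
im,d,K,W=cam("wrist");save("w2",im);P=pts(d,K,W);fix(P)
X,Y,Z=P[...,0],P[...,1],P[...,2]
z=(P[...,2]>.028)&(P[...,2]<.046)
for y in(-.135,-.145,-.155,-.165,-.175,-.2,-.21,-.22,-.23):
    q=X[z&(abs(Y-y)<.003)&(X<.54)]; a=np.sort(q)
    if len(a)>5:
        b=a[(a>.46)]; g=np.argmax(np.diff(b)); print(y,b[g].round(4),b[g+1].round(4))
q=P[(Z>.08)&(Z<.18)&(Z>.11)&(abs(X-.49)<.06)&(abs(Y+.16)<.05)]
print("low",np.percentile(q,[1,50,99],axis=0).round(4) if len(q) else 0)
E
python3 go.py .4915 -.157 .042 -1
```

```text
time: 4.45
eef_pos: [0.4908, -0.156, 0.1876]
tcp_rot: [0.713, 0.701, 0.0, -0.001]
contact_force: [0.2, -0.3, -1.7]
opening: 0.28
finger_force: 39.8
comp (2030, array([ 449.5, -167.4]), 91.0, 53.8, 66.8, array([0.0295, 0.0346, 0.0388])) [ 418. -215.] [ 476. -128.]
comp (1819, array([ 522.1, -158.5]), 57.4, 27.1, 89.6, array([0.0346, 0.036 , 0.0401])) [ 508. -187.] [ 536. -130.]
comp (854, array([ 524.1, -220.1]), 23.6, 53.6, 2.2, array([0.0332, 0.0361, 0.04  ])) [ 511. -247.] [ 535. -193.]
plate (655, array([ 423.2, -189.1]), 35.7, 12.5, 88.9, array([0.0821, 0.0863, 0.0875]))
base (13067, array([ 475.5, -184.6]), 146.5, 140.4, 89.3, array([0.011 , 0.0128, 0.0374]))
-0.135 0.4758 0.509
-0.145 0.4755 0.509
-0.155 0.4758 0.509
-0.165 0.4756 0.509
-0.175 0.4754 0.5084
-0.2 0.5129 0.5139
-0.21 0.5246 0.5254
-0.22 0.5267 0.5276
-0.23 0.5339 0.5349
low [[ 0.4763 -0.138   0.1579]
 [ 0.489  -0.1374  0.1697]
 [ 0.5015 -0.1368  0.1797]]
t 4.5 pos [ 0.4908 -0.1556  0.1877] yaw -0.91 slide [-0.15  0.08 14.57] turn [ 2.000e-03  6.285e+00 -6.282e+00] q6 -0.49 F [-0.   0.3 -1.4] open 0.2810965939550542
```

View pics/w2.png

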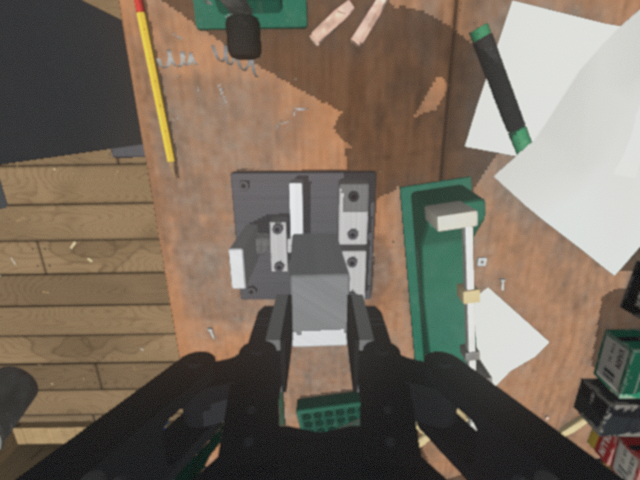

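The block hangs square between the fingers at about (320,285). Below it are the jaw bar at (297,210) and the wide stop at (354,210). I descend to just above the jaw and check again.

```bash
python3 -m inch '[{"slide":[-0.2,0.25,3],"turn":0,"grip":1.5},{"slide":[-0.2,0.25,6],"turn":0,"grip":1.5},{"slide":[-0.2,0.25,9],"turn":0,"grip":1.5},{"slide":[-0.2,0.25,10.8],"turn":0,"grip":1.5},{"slide":[-0.2,0.25,11.2],"turn":0,"grip":1.5},{"slide":[-0.2,0.25,11.2],"turn":0,"grip":1.5},{"slide":[-0.2,0.25,11.2],"turn":0,"grip":1.5}]'
python3 - <<'E'
from fx import *
im,d,K,W=cam("wrist");save("w3",im);P=pts(d,K,W)
X,Y,Z=P[...,0],P[...,1],P[...,2]
z=(P[...,2]>.03)&(P[...,2]<.042)
for y in(-.13,-.134,-.138):
    a=np.sort(X[z&(abs(Y-y)<.002)&(X<.54)&(X>.46)]); g=np.argmax(np.diff(a)); print(y,a[g].round(4),a[g+1].round(4))
m=(abs(X-.49)<.03)&(abs(Y+.14)<.012)
for h in(.046,.049,.052,.055,.058):
    a=P[m&(abs(Z-h)<.0015)]; print(h,np.percentile(a[:,0],[0,2,98,100]).round(4),np.median(a[:,1]).round(4))
print("low",np.percentile(Z[m&(Z>.037)],[1,5]))
save("w3c",cv2.resize(im[150:400,200:440],(576,600)))
E
python3 go.py .493 -.157 .042 -1
```

```text
time: 5.2
eef_pos: [0.4944, -0.1588, 0.0774]
tcp_rot: [0.713, 0.701, 0.0, 0.001]
contact_force: [-1.3, 0.5, -0.7]
opening: 0.287
finger_force: 39.8
-0.13 0.4759 0.5089
-0.134 0.4758 0.5089
-0.138 0.4758 0.5088
0.046 [0.4844 0.4851 0.5032 0.5035] -0.1407
0.049 [0.4793 0.4805 0.5045 0.5047] -0.1403
0.052 [0.4796 0.4801 0.5045 0.505 ] -0.1402
0.055 [0.4796 0.48   0.5046 0.5054] -0.1402
0.058 [0.48   0.4805 0.5047 0.5052] -0.1402
low [0.05308485 0.08481807]
t 5.25 pos [ 0.4946 -0.1591  0.0777] yaw -0.93 slide [ 0.21 -0.17  3.57] turn [ 1.000e-03  6.284e+00 -6.282e+00] q6 -0.49 F [ 0.9  0.5 -1.1] open 0.2825600140506428
```

View pics/w3c.png

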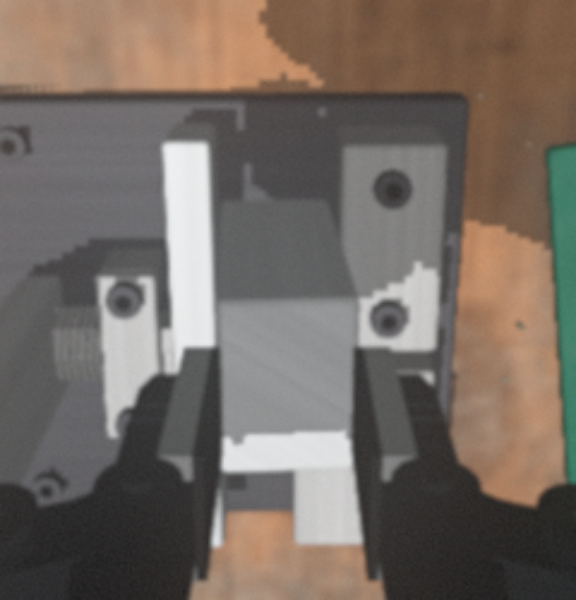

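The block is centred over the gap in x: block 0.480–0.505, gap 0.476–0.509. I lower it straight down, release and rise.

```bash
python3 -m inch '[{"slide":[0,0,1],"turn":0,"grip":1.5},{"slide":[0,0,2],"turn":0,"grip":1.5},{"slide":[0,0,2.8],"turn":0,"grip":1.5},{"slide":[0,0,3.3],"turn":0,"grip":1.5},{"slide":[0,0,3.5],"turn":0,"grip":1.5},{"slide":[0,0,3.5],"turn":0,"grip":1.5},{"slide":[0,0,3.5],"turn":0,"grip":2.8},{"slide":[0,0,3.5],"turn":0,"grip":3.3},{"slide":[0,0,3.5],"turn":0,"grip":5},{"slide":[0,0,3.5],"turn":0,"grip":5},{"slide":[0,0,3.5],"turn":0,"grip":5},{"slide":[0,0,0],"turn":0,"grip":5},{"slide":[0,0,-5],"turn":0,"grip":5},{"slide":[0,0,-10],"turn":0,"grip":5},{"slide":[0,0,-13],"turn":0,"grip":5},{"slide":[0,0,-13],"turn":0,"grip":5}]'
python3 go.py .5123 .2225 .2 -31
python3 - <<'E'
from m import *
for n in("top","side","wrist"):
    im,d,K,W=cam(n);P=pts(d,K,W);X,Y=P[...,0],P[...,1]
    print(n,rect(P,(abs(X-.4923)<.03)&(abs(Y+.158)<.035),(.06,.085)))
save("w4",im)
E
```

```text
time: 6.85
eef_pos: [0.4964, -0.1605, 0.2126]
tcp_rot: [0.713, 0.701, 0.002, 0.006]
contact_force: [0.2, 0.7, 0.6]
opening: 0.585
finger_force: 0.0
t 6.85 pos [ 0.4964 -0.1605  0.2126] yaw -0.97 slide [38.33  0.93  1.05] turn [ 0.524  6.807 -5.759] q6 -0.49 F [0.2 0.7 0.6] open 0.5847247852786968
top (188, array([ 491.8, -152.7]), 27.1, 25.8, 89.3, array([0.0657, 0.0714, 0.0743]))
side (200, array([ 489.3, -155.1]), 39.4, 27.0, 84.3, array([0.0613, 0.0715, 0.0735]))
wrist (1231, array([ 490.7, -157.9]), 35.8, 25.5, 89.3, array([0.0697, 0.072 , 0.0732]))
```

```bash
python3 -m inch '[{"slide":[4,0,1],"turn":0.05,"grip":4.2},{"slide":[9,0.2,1],"turn":0.15,"grip":4.2},{"slide":[14,0.3,1],"turn":0.3,"grip":4.2},{"slide":[19,0.4,1],"turn":0.42,"grip":4.2},{"slide":[24,0.5,1],"turn":0.524,"grip":4.2},{"slide":[29,0.7,1],"turn":0.524,"grip":4.2},{"slide":[33,0.8,1],"turn":0.524,"grip":4.2},{"slide":[36.5,0.9,1],"turn":0.524,"grip":4.2},{"slide":[38.3,0.93,1],"turn":0.524,"grip":4.2},{"slide":[38.3,0.93,1],"turn":0.524,"grip":4.2},{"slide":[38.3,0.93,1],"turn":0.524,"grip":4.2}]'
python3 - <<'E'
from m import *
im,d,K,W=cam("wrist");P=pts(d,K,W);X,Y=P[...,0],P[...,1]
print(rect(P,(abs(X-.5123)<.033)&(abs(Y-.2225)<.033),(.05,.07)))
E
python3 go.py .5123 .2225 .03 -31
```

```text
time: 8.1
eef_pos: [0.508, 0.2236, 0.1937]
tcp_rot: [0.87, 0.493, -0.002, -0.0]
contact_force: [-0.8, 0.8, -0.5]
opening: 0.491
finger_force: 0.0
(668, array([512.5, 221.9]), 36.1, 14.0, 58.8, array([0.0579, 0.06  , 0.0612]))
t 8.15 pos [0.5083 0.2231 0.1942] yaw -31.01 slide [ 0.2   0.41 16.42] turn [-0.     6.283 -6.283] q6 0.77 F [0.1 0.4 0.2] open 0.4902272879111836
```

```bash
python3 -m inch '[{"slide":[0.2,0.4,4],"turn":0,"grip":4.2},{"slide":[0.2,0.4,8],"turn":0,"grip":4.2},{"slide":[0.2,0.4,11.5],"turn":0,"grip":4.2},{"slide":[0.2,0.4,14],"turn":0,"grip":4.2},{"slide":[0.2,0.4,15.5],"turn":0,"grip":4.2},{"slide":[0.2,0.4,16.3],"turn":0,"grip":4.2},{"slide":[0.2,0.4,16.4],"turn":0,"grip":4.2},{"slide":[0.2,0.4,16.4],"turn":0,"grip":4.2},{"slide":[0.2,0.4,16.4],"turn":0,"grip":0.5},{"slide":[0.2,0.4,16.4],"turn":0,"grip":0.5},{"slide":[0.2,0.4,16.4],"turn":0,"grip":0.5},{"slide":[0.2,0.4,16.4],"turn":0,"grip":0.5},{"slide":[0.2,0.4,16.4],"turn":0,"grip":0.5},{"slide":[0.2,0.4,16.4],"turn":0,"grip":0.5}]' 40
python3 go.py .4865 -.221 .19 -1
```

```text
time: 9.55
eef_pos: [0.5147, 0.2239, 0.0335]
tcp_rot: [0.87, 0.492, 0.001, 0.0]
contact_force: [-0.4, -1.0, 6.3]
opening: 0.127
finger_force: 39.5
t 9.55 pos [0.5147 0.2239 0.0335] yaw -30.99 slide [-39.56  20.52 -15.68] turn [-0.523  5.76  -6.807] q6 0.77 F [-0.4 -1.   6.3] open 0.12717115860257133
```

```bash
python3 -m inch '[{"slide":[0,0,-4],"turn":0,"grip":0.5},{"slide":[0,0,-9],"turn":0,"grip":0.5},{"slide":[0,0,-14],"turn":0,"grip":0.5},{"slide":[-3,1.5,-15.7],"turn":-0.05,"grip":0.5},{"slide":[-7,3.6,-15.7],"turn":-0.1,"grip":0.5},{"slide":[-11,5.7,-15.7],"turn":-0.2,"grip":0.5},{"slide":[-15,7.8,-15.7],"turn":-0.3,"grip":0.5},{"slide":[-19,9.9,-15.7],"turn":-0.4,"grip":0.5},{"slide":[-23,11.9,-15.7],"turn":-0.5,"grip":0.5},{"slide":[-27,14,-15.7],"turn":-0.523,"grip":0.5},{"slide":[-31,16.1,-15.7],"turn":-0.523,"grip":0.5},{"slide":[-35,18.2,-15.7],"turn":-0.523,"grip":0.5},{"slide":[-38,19.7,-15.7],"turn":-0.523,"grip":0.5},{"slide":[-39.5,20.5,-15.7],"turn":-0.523,"grip":0.5},{"slide":[-39.5,20.5,-15.7],"turn":-0.523,"grip":0.5},{"slide":[-39.5,20.5,-15.7],"turn":-0.523,"grip":0.5}]'
cat > c.py <<'E'
from fx import *
im,d,K,W=cam("wrist");P=pts(d,K,W)
X,Y,Z=P[...,0],P[...,1],P[...,2]
z=(P[...,2]>.03)&(P[...,2]<.042)
for y in(-.195,-.2,-.205,-.21,-.215,-.22,-.225):
    a=np.sort(X[z&(abs(Y-y)<.002)&(X<.52)&(X>.46)])
    if len(a)<8: continue
    g=np.argmax(np.diff(a)); print(y,a[g].round(4),a[g+1].round(4))
t=ctrl.get_state()["eef_pos"]
m=(abs(X-t[0])<.02)&(abs(Y-t[1]-.018)<.012)
for h in(-.032,-.028,-.024,-.020,-.016):
    a=P[m&(abs(Z-t[2]-h)<.0015)]
    if len(a): print(h,len(a),np.percentile(a[:,0],[2,98]).round(4),np.median(a[:,1]).round(4))
print("thick",rect(P,(abs(X-.4923)<.03)&(abs(Y+.158)<.028),(.06,.085)))
E
python3 c.py
python3 go.py .4865 -.221 .042 -1
```

```text
time: 11.15
eef_pos: [0.4856, -0.2197, 0.1883]
tcp_rot: [0.714, 0.701, 0.0, -0.001]
contact_force: [-1.3, 0.0, -2.3]
opening: 0.13
finger_force: 39.1
-0.195 0.4751 0.4966
-0.2 0.4749 0.4966
-0.205 0.4748 0.4966
-0.21 0.4746 0.4965
-0.215 0.4745 0.4964
-0.22 0.4744 0.4965
-0.225 0.4742 0.4964
-0.032 25 [0.4791 0.4897] -0.205
-0.028 41 [0.4778 0.491 ] -0.205
-0.024 43 [0.4779 0.491 ] -0.205
-0.02 39 [0.4785 0.4908] -0.2051
-0.016 51 [0.4783 0.4913] -0.205
thick (1648, array([ 490.9, -158.4]), 36.1, 26.1, 89.1, array([0.0705, 0.0719, 0.0731]))
t 11.2 pos [ 0.4857 -0.2192  0.1884] yaw -0.98 slide [-0.19  0.09 14.64] turn [ 0.     6.284 -6.283] q6 -0.6 F [-1.  -0.3 -1.8] open 0.130382420086575
```

```bash
python3 -m inch '[{"slide":[0.1,0.1,3],"turn":0,"grip":0.5},{"slide":[0.1,0.1,6],"turn":0,"grip":0.5},{"slide":[0.1,0.1,9],"turn":0,"grip":0.5},{"slide":[0.1,0.1,10.4],"turn":0,"grip":0.5},{"slide":[0.1,0.1,10.7],"turn":0,"grip":0.5},{"slide":[0.1,0.1,10.7],"turn":0,"grip":0.5},{"slide":[0.1,0.1,10.7],"turn":0,"grip":0.5}]'
python3 c.py
python3 go.py .4865 -.221 .0455 -1
```

```text
time: 11.9
eef_pos: [0.4882, -0.2202, 0.0839]
tcp_rot: [0.713, 0.701, 0.0, 0.002]
contact_force: [0.5, -0.0, -2.0]
opening: 0.132
finger_force: 39.1
-0.195 0.4751 0.4963
-0.2 0.4749 0.4963
-0.205 0.4748 0.4962
-0.21 0.475 0.4962
-0.215 0.4749 0.4961
-0.22 0.4749 0.4961
-0.225 0.4747 0.4962
-0.032 22 [0.4825 0.4936] -0.2057
-0.028 42 [0.4805 0.4933] -0.2056
-0.024 46 [0.4807 0.4938] -0.2056
-0.02 40 [0.4812 0.4937] -0.2056
-0.016 46 [0.4814 0.494 ] -0.2056
thick (3854, array([ 490.7, -158.4]), 35.6, 26.1, 89.1, array([0.0709, 0.072 , 0.0731]))
t 11.95 pos [ 0.4882 -0.2203  0.084 ] yaw -1.02 slide [-0.06 -0.18  3.85] turn [-0.     6.283 -6.283] q6 -0.6 F [-0.2 -0.4 -1.6] open 0.12958222151378593
```

```bash
python3 -m inch '[{"slide":[0,-0.17,0.2],"turn":0,"grip":0.5},{"slide":[0,-0.17,0.4],"turn":0,"grip":0.5},{"slide":[0,-0.17,1.2],"turn":0,"grip":0.5},{"slide":[0,-0.17,2.2],"turn":0,"grip":0.5},{"slide":[0,-0.17,3.1],"turn":0,"grip":0.5},{"slide":[0,-0.17,3.6],"turn":0,"grip":0.5},{"slide":[0,-0.17,3.8],"turn":0,"grip":0.5},{"slide":[0,-0.17,3.8],"turn":0,"grip":0.5},{"slide":[0,-0.17,3.8],"turn":0,"grip":1.6},{"slide":[0,-0.17,3.8],"turn":0,"grip":2.1},{"slide":[0,-0.17,3.8],"turn":0,"grip":4},{"slide":[0,-0.17,3.8],"turn":0,"grip":4},{"slide":[0,-0.17,3.8],"turn":0,"grip":4},{"slide":[0,-0.17,0],"turn":0,"grip":4},{"slide":[0,-0.17,-4],"turn":0,"grip":4},{"slide":[0,-0.17,-8],"turn":0,"grip":4},{"slide":[0,-0.17,-8],"turn":0,"grip":4},{"slide":[0,-0.17,-8],"turn":0,"grip":4}]'
python3 - <<'E'
from m import *
for n in("wrist","top"):
    im,d,K,W=cam(n);P=pts(d,K,W);X,Y,Z=P[...,0],P[...,1],P[...,2]
    print(n,rect(P,(abs(X-.4923)<.03)&(abs(Y+.158)<.028),(.06,.085)),rect(P,(abs(X-.4855)<.025)&(abs(Y+.222)<.028),(.06,.085)))
    print("plate",rect(P,(abs(X-.423)<.02)&(abs(Y+.189)<.03),(.08,.095)))
    save("w5"+n,im)
E
python3 go.py .4232 -.189 .065 -1
```

```text
time: 13.75
eef_pos: [0.4859, -0.22, 0.1634]
tcp_rot: [0.713, 0.701, 0.0, 0.001]
contact_force: [0.3, -0.6, -0.6]
opening: 0.468
finger_force: 0.0
wrist (1901, array([ 490.8, -158.3]), 35.0, 25.9, 89.0, array([0.0709, 0.0721, 0.0732])) (877, array([ 483.1, -221.9]), 35.6, 13.8, 89.1, array([0.0678, 0.072 , 0.0732]))
plate (944, array([ 423.3, -189.4]), 35.4, 12.5, 89.1, array([0.0825, 0.0863, 0.0876]))
top (311, array([ 491.7, -157.2]), 35.9, 25.9, 89.6, array([0.0664, 0.0715, 0.0739])) (167, array([ 483.6, -221.2]), 35.4, 13.1, 89.6, array([0.0645, 0.0715, 0.0739]))
plate (141, array([ 424.7, -188.5]), 10.8, 35.3, 0.2, array([0.0826, 0.086 , 0.0889]))
t 13.85 pos [ 0.4843 -0.219   0.1605] yaw -1.03 slide [ 2.88 -6.15  9.57] turn [-1.000e-03  6.283e+00 -6.284e+00] q6 -0.6 F [-0.3 -0.5  0.1] open 0.47055179443017925
```

View pics/w5wrist.png

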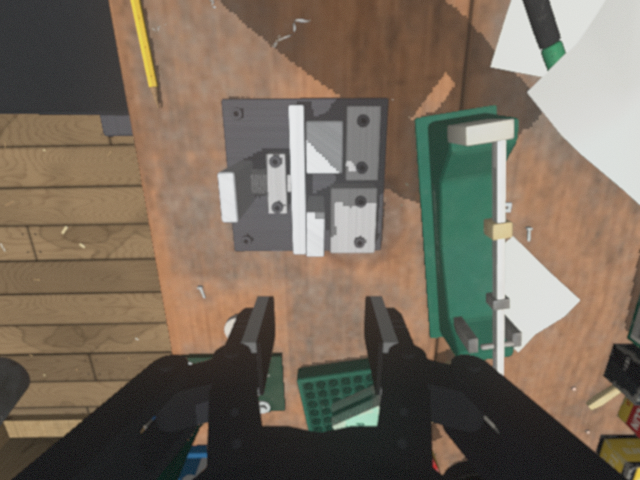

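The wrist view shows both blocks standing in their halves (thick at (323,147), thin at (315,233)). The jaw bar at (297,180) is still open and the push plate is at (228,197). I pinch the plate from above.

```bash
python3 -m inch '[{"slide":[1.4,-3,0],"turn":0,"grip":4.2},{"slide":[2.9,-6.1,1],"turn":0,"grip":4.2},{"slide":[2.9,-6.1,2],"turn":0,"grip":4.2},{"slide":[2.9,-6.1,4],"turn":0,"grip":4.2},{"slide":[2.9,-6.1,6],"turn":0,"grip":4.2},{"slide":[2.9,-6.1,8],"turn":0,"grip":4.2},{"slide":[2.9,-6.1,9.2],"turn":0,"grip":4.2},{"slide":[2.9,-6.1,9.6],"turn":0,"grip":4.2},{"slide":[2.9,-6.1,9.6],"turn":0,"grip":4.2},{"slide":[2.9,-6.1,9.6],"turn":0,"grip":4.2}]'
python3 go.py .4235 -.189 .065 -1
```

```text
time: 14.85
eef_pos: [0.4254, -0.1899, 0.0666]
tcp_rot: [0.713, 0.701, 0.0, 0.001]
contact_force: [0.3, 0.2, 0.2]
opening: 0.494
finger_force: 0.0
t 14.85 pos [ 0.4254 -0.1899  0.0666] yaw -1.03 slide [ 0.09 -0.19  0.16] turn [-0.     6.283 -6.284] q6 -0.62 F [0.3 0.2 0.2] open 0.4942460405808894
```

Next I close on the plate after a small correction.

```bash
python3 -m inch '[{"slide":[0,-0.15,0.2],"turn":0,"grip":4.2},{"slide":[0,-0.15,0.3],"turn":0,"grip":2},{"slide":[0,-0.15,0.3],"turn":0,"grip":0.5},{"slide":[0,-0.15,0.3],"turn":0,"grip":0.5},{"slide":[0,-0.15,0.3],"turn":0,"grip":0.5},{"slide":[0,-0.15,0.3],"turn":0,"grip":0.5},{"slide":[0,-0.15,0.3],"turn":0,"grip":0.5},{"slide":[0,-0.15,0.3],"turn":0,"grip":0.5}]' 40
python3 -m inch '[{"slide":[0,0.1,0],"turn":0,"grip":0.5},{"slide":[0,0.2,0],"turn":0,"grip":0.5},{"slide":[0,0.3,0],"turn":0,"grip":0.5},{"slide":[0,0.4,0],"turn":0,"grip":0.5},{"slide":[0,0.5,0],"turn":0,"grip":0.5},{"slide":[0,0.5,0],"turn":0,"grip":0.5},{"slide":[0,0.5,0],"turn":0,"grip":0.5}]'
```

```text
time: 15.65
eef_pos: [0.4232, -0.1895, 0.063]
tcp_rot: [0.713, 0.701, -0.0, -0.0]
contact_force: [-0.0, 0.5, -0.3]
opening: 0.06
finger_force: 0.0
time: 16.35
eef_pos: [0.4282, -0.1896, 0.063]
tcp_rot: [0.713, 0.701, -0.0, -0.0]
contact_force: [0.2, 1.0, 1.0]
opening: 0.056
finger_force: 0.0
```

Run:
```python
from m import *
for n in("wrist","side"):
    im,d,K,W=cam(n);P=pts(d,K,W);X,Y,Z=P[...,0],P[...,1],P[...,2]
    q=P[(abs(X-.428)<.02)&(abs(Y+.189)<.03)&(Z>.05)&(Z<.1)]
    print(n,len(q))
    if n=="wrist": save("w6",im)
    else: save("s6",cv2.resize(im[130:290,310:500],(713,600)))
```

```text
wrist 2073
side 199
```

View pics/s6.png

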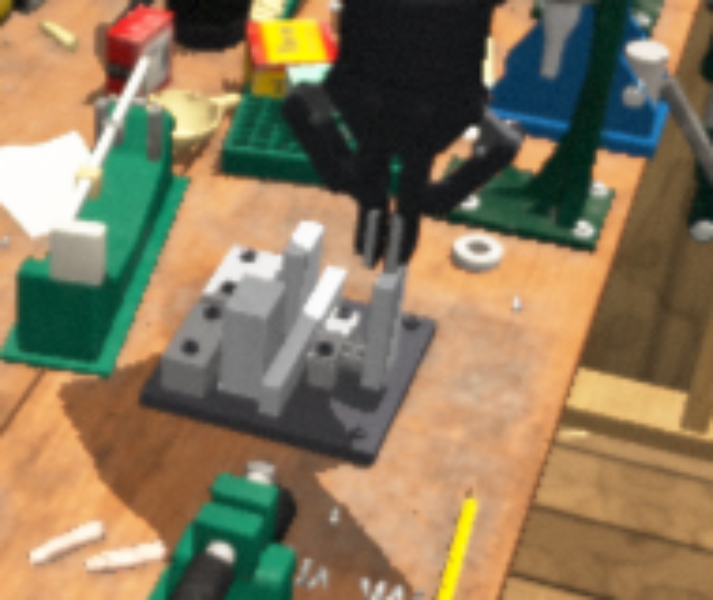

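View pics/w6.png

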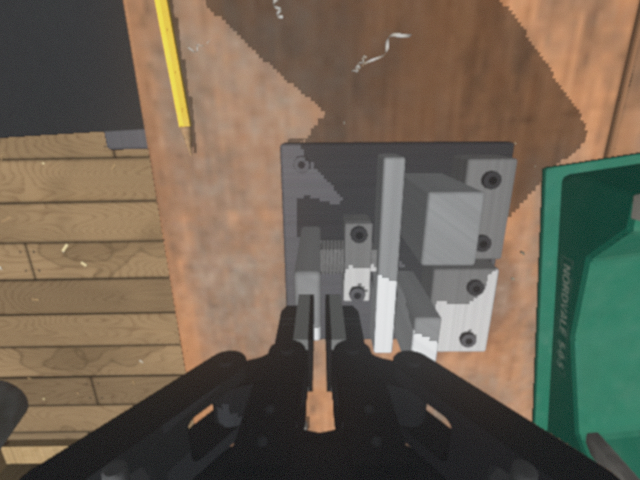

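```bash
python3 - <<'E'
from m import *
im,d,K,W=cam("wrist");P=pts(d,K,W)
for v in range(222,400,10):
    print(v,[tuple((P[v,u]*1000).round().astype(int).tolist()) for u in (302,308,316,320,335)])
E
python3 go.py .43 -.189 .063 -1
```

```text
222 [(418, -170, 12), (422, -171, 11), (427, -170, 13), (429, -171, 12), (439, -170, 13)]
232 [(418, -172, 28), (422, -172, 29), (427, -172, 29), (429, -174, 23), (439, -177, 12)]
242 [(419, -172, 47), (423, -171, 48), (427, -171, 49), (429, -174, 42), (438, -180, 25)]
252 [(420, -172, 63), (423, -172, 63), (427, -172, 62), (429, -174, 58), (438, -184, 31)]
262 [(421, -172, 75), (423, -172, 76), (427, -172, 75), (429, -173, 73), (438, -190, 33)]
272 [(421, -172, 86), (424, -173, 85), (427, -173, 85), (429, -173, 84), (438, -197, 30)]
282 [(421, -176, 87), (424, -177, 86), (427, -177, 86), (429, -177, 86), (439, -212, 14)]
292 [(421, -182, 87), (423, -182, 87), (427, -182, 87), (429, -183, 85), (439, -220, 13)]
302 [(421, -180, 100), (424, -180, 99), (427, -187, 87), (429, -187, 87), (435, -179, 100)]
312 [(422, -180, 108), (424, -179, 108), (427, -192, 86), (429, -193, 86), (435, -180, 107)]
322 [(422, -179, 116), (424, -180, 115), (427, -197, 86), (429, -198, 85), (434, -180, 115)]
332 [(422, -180, 120), (425, -180, 121), (427, -203, 87), (429, -203, 86), (434, -180, 121)]
342 [(423, -181, 126), (425, -181, 126), (425, -268, 0), (428, -268, 0), (434, -181, 126)]
352 [(423, -179, 134), (425, -184, 126), (424, -277, 0), (427, -276, 1), (434, -179, 134)]
362 [(423, -178, 140), (424, -190, 125), (424, -286, 0), (427, -286, 1), (433, -179, 140)]
372 [(423, -179, 143), (424, -193, 126), (424, -295, 1), (427, -296, 0), (433, -182, 140)]
382 [(424, -181, 146), (424, -197, 127), (424, -306, -1), (427, -305, 0), (434, -190, 135)]
392 [(423, -192, 137), (417, -314, 1), (424, -314, 0), (427, -315, 0), (433, -193, 136)]
t 16.5 pos [ 0.4282 -0.1896  0.063 ] yaw -1.03 slide [0.06 0.18 0.  ] turn [-1.000e-03  6.283e+00 -6.284e+00] q6 -0.62 F [-0.1 -0.3  0.3] open 0.06229927782064284
```

The fingertips are actually about 0.03 m behind the reported TCP (tip about z 0.095 at TCP 0.063), so they closed above the plate. I open, go back and descend further.

```bash
python3 -m inch '[{"slide":[0,-0.2,0],"turn":0,"grip":4.4},{"slide":[0,-0.47,0],"turn":0,"grip":4.4},{"slide":[0,-0.47,0],"turn":0,"grip":4.4},{"slide":[0,-0.47,0],"turn":0,"grip":4.4},{"slide":[0,-0.47,0],"turn":0,"grip":4.4},{"slide":[0,-0.47,0.5],"turn":0,"grip":4.4},{"slide":[0,-0.47,1.1],"turn":0,"grip":4.4},{"slide":[0,-0.47,1.7],"turn":0,"grip":4.4},{"slide":[0,-0.47,2.2],"turn":0,"grip":4.4},{"slide":[0,-0.47,2.5],"turn":0,"grip":4.4},{"slide":[0,-0.47,2.5],"turn":0,"grip":4.4}]'
python3 - <<'E'
from m import *
im,d,K,W=cam("wrist");P=pts(d,K,W);X,Y,Z=P[...,0],P[...,1],P[...,2]
print("plate",rect(P,(abs(X-.423)<.02)&(abs(Y+.189)<.03),(.08,.095)))
q=P[285:400,240:400].reshape(-1,3); q=q[(q[:,2]>.04)&(abs(q[:,1]+.179)<.004)]
for a,b in((.38,.415),(.431,.47)):
    r=q[(q[:,0]>a)&(q[:,0]<b)]; print(len(r),r.min(0).round(3),r.max(0).round(3))
E
python3 go.py .4235 -.189 .038 -1
```

```text
time: 17.6
eef_pos: [0.4231, -0.1891, 0.0373]
tcp_rot: [0.713, 0.701, -0.0, -0.001]
contact_force: [1.1, -0.2, 0.5]
opening: 0.515
finger_force: 0.0
plate (2575, array([ 423. , -189.2]), 36.6, 12.0, 88.8, array([0.0834, 0.0864, 0.0874]))
1403 [ 0.39  -0.183  0.065] [ 0.404 -0.177  0.123]
1277 [ 0.443 -0.183  0.066] [ 0.452 -0.175  0.126]
t 17.65 pos [ 0.4233 -0.1893  0.0377] yaw -1.03 slide [ 0.03  0.02 -0.03] turn [-1.000e-03  6.283e+00 -6.284e+00] q6 -0.62 F [ 0.2 -0.   0.7] open 0.5133711067627207
```

```bash
python3 -m inch '[{"slide":[0,0,0.3],"turn":0,"grip":2},{"slide":[0,0,0.3],"turn":0,"grip":0},{"slide":[0,0,0.3],"turn":0,"grip":0},{"slide":[0,0,0.3],"turn":0,"grip":0},{"slide":[0,0,0.3],"turn":0,"grip":0},{"slide":[0,0,0.3],"turn":0,"grip":0},{"slide":[0,0,0.3],"turn":0,"grip":0},{"slide":[0,0,0.3],"turn":0,"grip":0}]' 40
```

```text
time: 18.45
eef_pos: [0.4234, -0.1894, 0.035]
tcp_rot: [0.713, 0.701, -0.0, -0.0]
contact_force: [-1.7, 0.5, 1.7]
opening: 0.132
finger_force: 41.3
```

The plate is gripped. Now I close the jaw slowly.

```bash
python3 -m inch '[{"slide":[0,0.1,0],"turn":0,"grip":0},{"slide":[0,0.2,0],"turn":0,"grip":0},{"slide":[0,0.3,0],"turn":0,"grip":0},{"slide":[0,0.4,0],"turn":0,"grip":0},{"slide":[0,0.5,0],"turn":0,"grip":0},{"slide":[0,0.55,0],"turn":0,"grip":0},{"slide":[0,0.6,0],"turn":0,"grip":0},{"slide":[0,0.6,0],"turn":0,"grip":0},{"slide":[0,0.6,0],"turn":0,"grip":0}]'
python3 -m inch '[{"slide":[0,0.05,0],"turn":0,"grip":0},{"slide":[0,0.1,0],"turn":0,"grip":0},{"slide":[0,0.1,0],"turn":0,"grip":0},{"slide":[0,0.1,0],"turn":0,"grip":0}]'
```

```text
time: 19.35
eef_pos: [0.4295, -0.1895, 0.035]
tcp_rot: [0.713, 0.701, -0.0, -0.0]
contact_force: [-4.1, 1.7, 3.2]
opening: 0.132
finger_force: 41.7
time: 19.75
eef_pos: [0.4298, -0.1895, 0.035]
tcp_rot: [0.713, 0.701, -0.001, -0.001]
contact_force: [-7.3, 1.8, 6.4]
opening: 0.134
finger_force: 41.9
```

```bash
python3 -m inch '[{"slide":[0,0.05,0],"turn":0,"grip":0},{"slide":[0,0.1,0],"turn":0,"grip":0},{"slide":[0,0.1,0],"turn":0,"grip":0},{"slide":[0,0.1,0],"turn":0,"grip":0}]'
python3 -m inch '[{"slide":[0,0.05,0],"turn":0,"grip":0},{"slide":[0,0.1,0],"turn":0,"grip":0},{"slide":[0,0.1,0],"turn":0,"grip":0},{"slide":[0,0.1,0],"turn":0,"grip":0}]'
```

```text
time: 20.15
eef_pos: [0.4297, -0.1894, 0.035]
tcp_rot: [0.713, 0.701, -0.001, -0.002]
contact_force: [-12.0, 0.5, 8.6]
opening: 0.134
finger_force: 42.4
time: 20.55
eef_pos: [0.4296, -0.1894, 0.035]
tcp_rot: [0.713, 0.701, -0.002, -0.003]
contact_force: [-15.9, 0.4, 11.5]
opening: 0.134
finger_force: 42.8
```

Run:
```python
from m import *
for n in("wrist","top","side"):
    im,d,K,W=cam(n);P=pts(d,K,W);X,Y,Z=P[...,0],P[...,1],P[...,2]
    print(n,rect(P,(abs(X-.4963)<.024)&(abs(Y+.158)<.028),(.06,.08)),rect(P,(abs(X-.489)<.02)&(abs(Y+.222)<.028),(.06,.08)))
    print(" plate",rect(P,(abs(X-.43)<.02)&(abs(Y+.189)<.03),(.083,.09)))
    if n=="wrist":
        z=(Z>.03)&(Z<.042)
        for y in(-.13,-.135,-.19): 
            a=np.sort(X[z&(abs(Y-y)<.003)&(X<.52)&(X>.46)]);g=np.argmax(np.diff(a)) if len(a)>8 else None
            print(y,a[g:g+2].round(4) if g is not None else None)
        save("w7",im)
print(ctrl.get_state()["contact_force"],ctrl.get_state()["finger_force"])
```

```text
wrist (6915, array([ 495.2, -158. ]), 36.5, 26.8, 89.2, array([0.0633, 0.0719, 0.073 ])) (1087, array([ 488.7, -221.8]), 14.4, 36.3, 0.2, array([0.0612, 0.071 , 0.0728]))
 plate (3189, array([ 431.8, -188.3]), 33.5, 33.6, 38.0, array([0.0842, 0.0864, 0.0885]))
-0.13 [0.4825 0.5081]
-0.135 [0.4826 0.5081]
-0.19 [0.4635 0.4651]
top (294, array([ 496.3, -157.3]), 35.9, 24.4, 89.9, array([0.0674, 0.0716, 0.0743])) None
 plate None
side (198, array([ 494.5, -155.8]), 39.5, 26.8, 85.9, array([0.0612, 0.0715, 0.0736])) (99, array([ 488. , -218.8]), 14.4, 38.3, 0.5, array([0.0625, 0.0711, 0.0734]))
 plate (94, array([ 427.3, -186.5]), 31.4, 31.0, 53.9, array([0.0837, 0.0866, 0.0892]))
[-16.01526335   1.00498483  11.76006641] 42.816179394721985
```

View pics/w7.png

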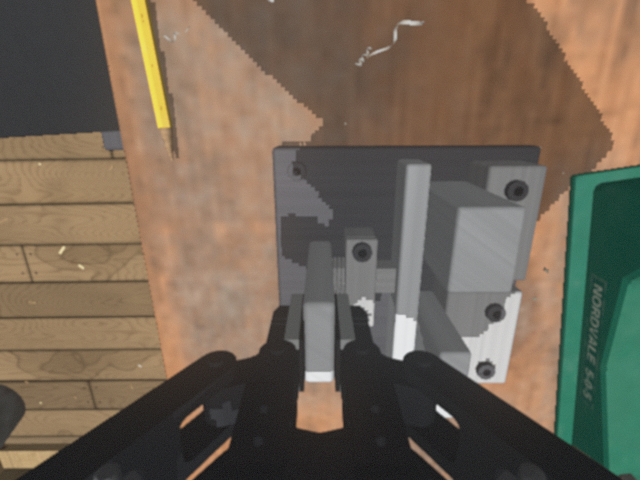

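The wrist view shows the jaw (412,260) against both blocks: the gap is down to 25.6 mm, and the thick (475,240) and thin (440,330) blocks stand square at their stops. The fingers hold the plate at (319,310) with a push of about 16 N.

```bash
python3 -c "
from plant import ctrl
print(ctrl.sign_off())"
```

```text
the job is handed in; nothing more can be done
None
```

The job is handed in: both blocks stand in their own halves of the gap, the jaw is held pressed on them with about 16 N, and no move went near the die or the brass case; the sign-off gave no verdict.

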